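# Find the case that rattles

### The job

One of the three sealed parts cases has a loose steel ball inside. Lift the cases one at a time and shake each along its length until you find the one that rattles (shake that one in the air too, even if the others have already been ruled out); set silent ones back down, lid up, about where they stood, and leave the other things on the bench alone. Finish still holding the rattling case, still and level with its lid up, about 15 cm above the middle of the round pan, ready to be opened there: do not put it down or let go.

Things in the scene. Friction and masses are not known exactly. Their poses are not given: they have to be found in the camera images.
- case_a: one of three identical sealed cases: blue base, grey lid with blank white label, black latches on one end; 120 x 56 x 54 mm, 0.17 to 0.42 kg empty. Origin at the centre of its underside; x along its length (latches at the -x end), z up through the lid. Grip it at mid-length across its plain long sides, 56 mm apart along y.
- case_b: looks the same as case_a, same sizes and axes. In one of the three cases (another each time, not told by name, looks or weight) a loose steel ball, 34 mm, 0.16 kg, can roll 68 mm along the inside from end to end (x); the two others are empty. A brisk move or a tilt of more than about 8 degrees sets it rolling; it stays where it stops.
- case_c: looks the same as case_a, same sizes and axes. Feel of the rattle: after a brisk stroke along its length, the case with the ball knocks briefly as the ball hits an end, and held level the ball's weight (1.6 N) then lies up to 34 mm off the middle, at the leading end: it changes the moment on the tool about the case's y by about 0.05 N m either way; an empty case shows neither.
- pan: round light grey pan, 123 mm across, 9 mm high, fixed to the bench. Origin at the centre of its underside, z up
- pliers_2: bystander: small pliers with black grips, 119 x 33 x 10 mm; origin at the centre of its underside
- marker_2: bystander: red marker pen, lying, 136 x 13 x 15 mm; origin at the centre of its underside
- calliper: bystander: black and steel digital calliper, lying, 205 x 70 x 14 mm; origin at the centre of its underside
- circuit_board_1: bystander: small green circuit board, 57 x 40 x 11 mm; origin at the centre of its underside
- circuit_board_2: bystander: small green circuit board, 70 x 45 x 11 mm; origin at the centre of its underside
- flux_tin: bystander: flat round white tin with a yellow lid, 57 mm across, 21 mm high; origin at the centre of its underside
There are look-alikes about, which are no part of the job. Leave any purple look-alike of the case_c alone.

How it is judged:
On the way:
1. the case with the ball, held clear of the bench, is shaken so that the ball knocks on an end of it (((height (world z) of case_a above 0.03 m and contact force between the fingers and case_a above 2 N and contact force between any of case_a_c1, case_a_c2 and anything else above 1 N) or (height (world z) of case_b above 0.03 m and contact force between the fingers and case_b above 2 N and contact force between any of case_b_c1, case_b_c2 and anything else above 1 N) or (height (world z) of case_c above 0.03 m and contact force between the fingers and case_c above 2 N and contact force between any of case_c_c1, case_c_c2 and anything else above 1 N))).
At the end, for the whole second after the job is handed in: The ball's case is gripped and still, lid up within 0.25 rad, underside 0.08 to 0.25 m above the bench, centre within 0.05 m of the pan's in plan, ball resting on its inner floor; the other two cases rest on the bench, lid up, within 0.08 m of where they started (((height (world z) of case_a between 0.08 and 0.25 m and horizontal distance between case_a and pan below 0.05 m and angle between case_a's own z axis and vertical below 0.25 rad and linear speed of case_a below 0.05 m/s and contact force between case_a_c0 and anything else above 0.4 N and contact force between the fingers and case_a above 2 N and height (world z) of each of case_b, case_c below 0.008 m and distance of each of case_b, case_c from where it was at the start of the episode below 0.08 m and angle between each of case_b, case_c's own z axis and vertical below 0.1 rad and linear speed of each of case_b, case_c below 0.03 m/s) or (height (world z) of case_b between 0.08 and 0.25 m and horizontal distance between case_b and pan below 0.05 m and angle between case_b's own z axis and vertical below 0.25 rad and linear speed of case_b below 0.05 m/s and contact force between case_b_c0 and anything else above 0.4 N and contact force between the fingers and case_b above 2 N and height (world z) of each of case_a, case_c below 0.008 m and distance of each of case_a, case_c from where it was at the start of the episode below 0.08 m and angle between each of case_a, case_c's own z axis and vertical below 0.1 rad and linear speed of each of case_a, case_c below 0.03 m/s) or (height (world z) of case_c between 0.08 and 0.25 m and horizontal distance between case_c and pan below 0.05 m and angle between case_c's own z axis and vertical below 0.25 rad and linear speed of case_c below 0.05 m/s and contact force between case_c_c0 and anything else above 0.4 N and contact force between the fingers and case_c above 2 N and height (world z) of each of case_a, case_b below 0.008 m and distance of each of case_a, case_b from where it was at the start of the episode below 0.08 m and angle between each of case_a, case_b's own z axis and vertical below 0.1 rad and linear speed of each of case_a, case_b below 0.03 m/s))); the arm keeps its last pose, push and grip.
It fails at once if a bystander (pliers, marker, calliper, circuit boards, flux tin) is pushed more than 3 cm (distance of any of pliers_2, marker_2, calliper, circuit_board_1, circuit_board_2, flux_tin from where it was at the start of the episode above 0.03 m).
It also fails if it takes over 72 s, if anything falls off the work surface, if the arm or the gripper's body presses on something with over 40 N, if the wrist force passes 120 N, or if a joint passes its speed limit or range.

### The arm

A 7-joint arm with a two-finger parallel gripper is mounted at the origin on a cart in front of the work surface, level with it; the furniture and walls round the work are solid. World frame = base frame: x ahead of the robot, y to its left, z up, the work surface at z = 0. Lengths are in m, angles in rad, forces in N, time in s.
With the tool pointing down it reaches from about 0.4 to 0.9 m from the base axis. Payload 5.6 kg.
Tool frame: the origin (TCP) lies at the very end of the fingers, on their centre line; the grasp point (between the pads) lies 19 mm behind it; z points along the fingers, y is the line along which they close (so a half turn about z gives the same grasp; the last joint's range is limited). The gripper opens to 92 mm and grips with 3 to 60 N. Pads are 20 mm wide; open, the fingers measure 128 mm over their backs; the gripper's body (75 mm by 189 mm) begins 69 mm behind the grasp point.
Start: joints at [1.257, 0.468, -0.012, 1.603, 0.006, 1.071, -0.056], TCP at [0.174, -0.626, 0.215] pointing down, gripper open.
Joint ranges: [-2.53, 2.53], [-0.31, 2.02], [-1.57, 1.55], [0.28, 2.44], [-1.29, 4.43], [0.15, 1.84], [-2.92, 2.92]. Speed limits (rad/s): [2.57, 2.57, 3.14, 3.14, 3.14, 3.14, 3.14].

### API

Orientations are given as a unit quaternion [w, x, y, z].
In Python, from station import * gives the robot as it stands. The module is installed in compiled form; this text tells all that it offers.
- The arm moves only by the tool jog_arm, never from a script. Its argument "motion" is a list of rows, each a list of 7 numbers: the turn, a rotation vector about the tool's x, y, z each as a share of 90 degrees, from -1 to 1, then the shift along the tool's x, y, z each as a share of 8 cm, from -1 to 1, then the opening, from 0 (shut) to 1 (fully open). A call has 1 to 10 rows; each row is the pose to reach, as a shift and turn from the pose commanded when the call began, along the tool's axes at that moment; what a row does not reach only later rows make up. A row lasts 1/10 s, in which the tool goes at most 50 mm and 8.59 degrees, less where a joint would pass 70% of its speed; a pose out of reach is approached as far as the arm can. A call with a number of a shift or a turn outside -1 to 1 is refused whole. A call with a gripper value outside its range is refused whole. The fingers move at their own pace and stop on an object; the grip force is fixed at half the most. Time passes only in rows, so rows that repeat a pose let the fingers close. It gives the time, the measured TCP pose, the force, the opening and the grip force at its end, in the units of the state.
- observe(): the state, without advancing time (a new reading comes with each control period).
- read_camera(name): name is "side" or "top"; returns (picture, depth): 400x640x3 uint8, red, green, blue; 400x640 float32, m along the optical axis (not along the pixel's ray), 0 where there is no reading.
- camera_info(name): a dict with "fx", "fy", "cx", "cy" (pixels), "dist_coeffs" ([k1, k2, p1, p2, k3] as OpenCV has them; the pictures are not rectified), "R" (3x3) and "t" (3): a world point X has camera coordinates R X + t. Camera axes: x right, y down, z forward; pixel columns grow to the right and rows downward; lengths in m; the calibration is good to about 2 mm. A picture is of the moment at which its call begins. camera_info takes no time and is no camera call.
- hand_in(): hands the job in; it is judged then, once.
The state is a dict: "time_s": time; "joint_positions": joint angles; "joint_vel": joint speeds; "joint_efforts": joint torques, N m; "tool_pos": TCP position; "tcp_rot": TCP orientation; "contact_force": force on the tool from outside, world axes, zero at the start; "wrist_torque": the same for the moment, N m; "grip_width": finger opening in m; "gripper_force": force on a finger pad.
Only numpy, scipy, OpenCV 4.12 (cv2) and the standard library are available. Lean on these libraries where they do the work, as an engineer would, in place of code of your own. Each camera call takes 0.05 s, during which the arm holds its last target. There are 200 camera calls.

## Working session

There is one attempt and no reset: what is moved stays moved. The work goes in short steps, Python scripts to look and compute and a tool call to move; the robot and the scene stay as the last step left them, time stands still between calls to the robot, and variables do not carry over. Pictures are saved under pics/ and viewed, at most 10 in all, crops included, and the job is handed in when it is done.

Besides the shell and the picture viewer there is one more tool, called after "Call:" by a JSON object that holds its "op" and its "data", one argument or row to a line. jog_arm: Moves the arm, as the interface text tells. Shift numbers are shares of 8 cm and turn numbers shares of 90 degrees, none past 1 either way. Its arguments: {"type":"object","properties":{"motion":{"type":"array","items":{"type":"array","items":{"type":"number"}}}},"required":["motion"]}

```bash
mkdir -p pics
python3 - <<'E'
from station import *
import cv2,numpy as np
s=observe();print(s)
for n in("top","side"):
    p,d=read_camera(n);cv2.imwrite(f"pics/{n}0.png",p[...,::-1]);np.savez(f"{n}0.npz",p=p,d=d);i=camera_info(n);print(n,i)
E
```

```text
{'time_s': 0.0, 'joint_positions': array([ 1.25700445,  0.46837674, -0.01160356,  1.60361279,  0.0060379 ,
        1.07137119, -0.05628791]), 'joint_vel': array([ 0.00048023, -0.0005506 , -0.00065992, -0.00029912, -0.0004014 ,
       -0.00015342,  0.00099194]), 'joint_efforts': array([-6.11803571e-04, -5.20567346e+01, -1.26397616e-02, -2.43744439e+01,
       -5.65859419e-02,  1.74123805e-02,  1.47735027e-04]), 'tool_pos': array([ 0.17364135, -0.62578498,  0.21364512]), 'tcp_rot': array([-8.45393484e-04,  9.90849824e-01,  1.34966193e-01, -1.93178052e-04]), 'contact_force': array([ 0.46790302, -0.30282764, -0.04503787]), 'wrist_torque': array([ 0.03770353, -0.00420536,  0.01825402]), 'gripper_force': 0.0, 'grip_width': 0.09180291343019}
top {'fx': 452.33740933608533, 'fy': 452.33740933608533, 'cx': 317.3835712772472, 'cy': 202.0394203356745, 'dist_coeffs': array([-0.01043728,  0.        ,  0.        ,  0.        ,  0.        ]), 'R': array([[-0.00121136, -0.99998836, -0.00467074],
       [-0.98174516,  0.0020776 , -0.19018971],
       [ 0.1901972 ,  0.00435509, -0.98173625]]), 't': array([0.12280676, 0.57400554, 1.21004065])}
side {'fx': 475.66665365229323, 'fy': 475.66665365229323, 'cx': 318.14972422340804, 'cy': 203.61520537026593, 'dist_coeffs': array([-0.03147517,  0.        ,  0.        ,  0.        ,  0.        ]), 'R': array([[-0.90095334, -0.43391482,  0.00100053],
       [-0.28814919,  0.59656761, -0.74905082],
       [ 0.32442737, -0.67514814, -0.66251179]]), 't': array([0.59600812, 0.1446658 , 1.29338336])}
```

View pics/top0.png

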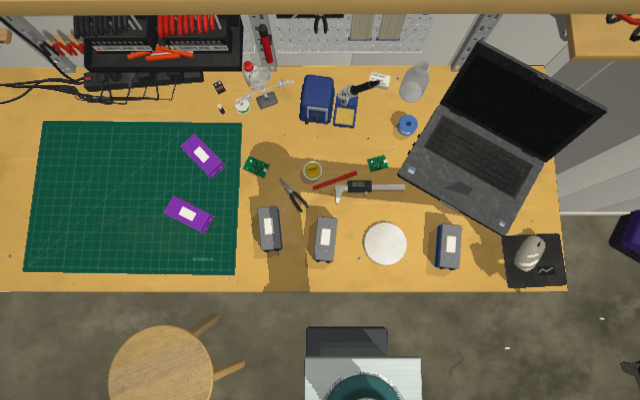

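View pics/side0.png

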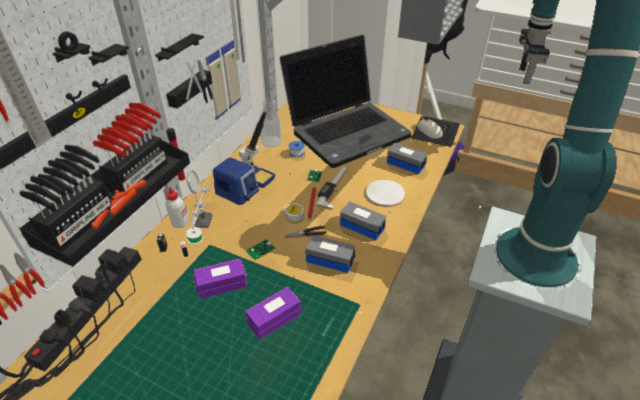

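The top view shows the three blue/grey cases at about (270,228), (326,239) and (448,246), and the pan at (385,244). The side view agrees. Next I'll measure them from depth.

```bash
cat > h.py <<'E'
from station import *
import cv2,numpy as np
def world(n,d):
    i=camera_info(n);K=np.array([[i['fx'],0,i['cx']],[0,i['fy'],i['cy']],[0,0,1]])
    v,u=np.mgrid[:400,:640];q=cv2.undistortPoints(np.stack([u.ravel(),v.ravel()],1).astype(float)[:,None],K,i['dist_coeffs'])[:,0]
    c=np.c_[q,np.ones(len(q))]*d.reshape(-1,1)
    return ((c-i['t'])@i['R']).reshape(400,640,3)
def blobs(n,p,d,lo,hi,amin=0.002):
    W=world(n,d);m=((W[...,2]>lo)&(W[...,2]<hi)&(d>0)).astype(np.uint8)
    k,l,st,_=cv2.connectedComponentsWithStats(m)
    for j in range(1,k):
        if st[j,4]<150: continue
        P=W[l==j];r=cv2.minAreaRect(P[:,:2].astype(np.float32))
        if r[1][0]*r[1][1]<0.03: print("px",st[j,:5],"c",np.round(r[0],4),"size",np.round(r[1],3),"ang",round(r[2],1),"z",np.round(np.median(P[:,2]),4))
E
python3 - <<'E'
from h import *
f=np.load("top0.npz");blobs("top",f['p'],f['d'],.045,.065)
print("pan");blobs("top",f['p'],f['d'],.005,.02)
from scipy.spatial.transform import Rotation as R
s=observe();print(R.from_quat(np.roll(s['tcp_rot'],-1)).as_matrix().round(3))
E
```

```text
px [275  53 190  12 644] c [ 1.0169 -0.0337] size [0.562 0.028] ang 88.2 z 0.0548
px [508  53  62   5 207] c [ 1.0203 -0.5403] size [0.007 0.187] ang 0.5 z 0.0563
px [441  97 111  64 634] c [ 0.7879 -0.391 ] size [0.351 0.014] ang 58.5 z 0.0552
px [579 132  61  31 229] c [ 0.7021 -0.7003] size [0.179 0.075] ang 61.0 z 0.055
px [180 134  42  42 804] c [0.715  0.4562] size [0.124 0.055] ang 45.1 z 0.0563
px [164 196  47  36 861] c [0.5429 0.4875] size [0.12  0.056] ang 63.8 z 0.0561
px [257 206  24  45 868] c [0.5025 0.2573] size [0.12  0.056] ang 6.6 z 0.0534
px [313 217  25  45 874] c [0.4723 0.1007] size [0.056 0.12 ] ang 83.8 z 0.0533
px [438 224  24  45 890] c [ 0.4518 -0.2438] size [0.057 0.12 ] ang 82.8 z 0.0538
pan
px [277  60 140   5 321] c [1.0209 0.0323] size [0.011 0.428] ang 0.2 z 0.0129
px [523  61  47  26 159] c [ 1.0104 -0.596 ] size [0.152 0.073] ang 57.4 z 0.0125
px [256  92  22  17 208] c [0.8996 0.276 ] size [0.044 0.061] ang 14.3 z 0.0103
px [333 103  25  26 401] c [0.8491 0.0397] size [0.068 0.076] ang 83.4 z 0.016
px [303 162  19  20 165] c [0.6733 0.1377] size [0.053 0.056] ang 89.9 z 0.0179
px [313 172  44  18 184] c [0.6481 0.0717] size [0.014 0.135] ang 18.9 z 0.0106
px [397 174  91  54 190] c [ 0.5839 -0.2346] size [0.296 0.012] ang 57.5 z 0.0139
px [280 179  29  34 188] c [0.6079 0.192 ] size [0.117 0.031] ang 33.5 z 0.0084
px [335 181  70  23 549] c [ 0.6279 -0.0277] size [0.057 0.205] ang 11.1 z 0.0097
px [ 364  223   43   43 1234] c [ 0.4629 -0.0705] size [0.12  0.121] ang 11.0 z 0.0083
px [327 374  73  26 965] c [0.0766 0.0002] size [0.193 0.064] ang 90.0 z 0.0118
[[ 0.964  0.267 -0.001]
 [ 0.267 -0.964  0.001]
 [-0.    -0.002 -1.   ]]
```

Call:
{"op": "jog_arm", "data": {
  "motion": [
    [0,0,0.08,0.33,-0.27,0,1],
    [0,0,0.17,0.67,-0.54,0,1],
    [0,0,0.252,1,-0.8,0,1],
    [0,0,0.252,1,-0.8,0,1]
  ]
}}

```text
time_s: 0.5
tool_pos: [0.2378, -0.5392, 0.2143]
tcp_rot: [-0.001, 0.998, -0.06, 0.001]
contact_force: [-0.0, 0.3, 0.2]
grip_width: 0.0918
gripper_force: 0.0
```

Call:
{"op": "jog_arm", "data": {
  "motion": [
    [0,0,0,0.19,-0.33,0.05,1],
    [0,0,0,0.37,-0.67,0.1,1],
    [0,0,0,0.56,-1,0.2,1]
  ]
}}

```text
time_s: 0.8
tool_pos: [0.2882, -0.4695, 0.1986]
tcp_rot: [0.0, 0.998, -0.063, 0.0]
contact_force: [0.3, 0.3, 0.3]
grip_width: 0.0917
gripper_force: 0.0
```

Call:
{"op": "jog_arm", "data": {
  "motion": [
    [0,0,0,0.19,-0.33,0.05,1],
    [0,0,0,0.37,-0.67,0.1,1],
    [0,0,0,0.56,-1,0.2,1]
  ]
}}

```text
time_s: 1.1
tool_pos: [0.3429, -0.3957, 0.1826]
tcp_rot: [0.0, 0.998, -0.062, 0.0]
contact_force: [0.5, 0.7, 0.8]
grip_width: 0.092
gripper_force: 0.0
```

Call:
{"op": "jog_arm", "data": {
  "motion": [
    [0,0,0,0.19,-0.33,0.05,1],
    [0,0,0,0.37,-0.67,0.1,1],
    [0,0,0,0.56,-1,0.2,1]
  ]
}}

```text
time_s: 1.4
tool_pos: [0.3976, -0.3219, 0.1666]
tcp_rot: [0.0, 0.998, -0.062, 0.0]
contact_force: [0.8, 0.4, -0.7]
grip_width: 0.0917
gripper_force: 0.0
```

Call:
{"op": "jog_arm", "data": {
  "motion": [
    [0,0,0,0.19,-0.33,0.05,1],
    [0,0,0,0.37,-0.67,0.1,1],
    [0,0,0,0.56,-1,0.2,1],
    [0,0,0,0.56,-1,0.2,1],
    [0,0,0,0.56,-1,0.2,1]
  ]
}}

```text
time_s: 1.9
tool_pos: [0.4514, -0.2484, 0.1502]
tcp_rot: [0.0, 0.998, -0.062, -0.0]
contact_force: [-1.0, -0.5, 0.4]
grip_width: 0.0918
gripper_force: 0.0
```

Call:
{"op": "jog_arm", "data": {
  "motion": [
    [0,0,0,0,-0.06,0.4,1],
    [0,0,0,0,-0.06,0.8,1],
    [0,0,0,0,-0.06,1,1],
    [0,0,0,0,-0.06,1,1]
  ]
}}

```text
time_s: 2.3
tool_pos: [0.4496, -0.2445, 0.0686]
tcp_rot: [-0.0, 0.998, -0.064, -0.002]
contact_force: [-0.2, -0.7, 0.5]
grip_width: 0.0921
gripper_force: 0.0
```

Call:
{"op": "jog_arm", "data": {
  "motion": [
    [0,0,0,0,0,0.25,1],
    [0,0,0,0,0,0.5,1],
    [0,0,0,0,0,0.7,1],
    [0,0,0,0,0,0.72,1],
    [0,0,0,0,0,0.72,0],
    [0,0,0,0,0,0.72,0],
    [0,0,0,0,0,0.72,0],
    [0,0,0,0,0,0.72,0],
    [0,0,0,0,0,0.72,0],
    [0,0,0,0,0,0.72,0]
  ]
}}

```text
time_s: 3.3
tool_pos: [0.4524, -0.2436, 0.0135]
tcp_rot: [0.0, 0.998, -0.063, 0.0]
contact_force: [-1.3, 0.2, 5.0]
grip_width: 0.0557
gripper_force: 30.0
```

Call:
{"op": "jog_arm", "data": {
  "motion": [
    [0,0,0,0,0,-0.2,0],
    [0,0,0,0,0,-0.5,0],
    [0,0,0,0,0,-0.8,0],
    [0,0,0,0,0,-1,0],
    [0,0,0,0,0,-1,0]
  ]
}}

```text
time_s: 3.8
tool_pos: [0.4533, -0.2439, 0.0946]
tcp_rot: [0.001, 0.998, -0.063, 0.002]
contact_force: [0.7, 0.9, -3.1]
grip_width: 0.0561
gripper_force: 30.0
```

Call:
{"op": "jog_arm", "data": {
  "motion": [
    [0,0,0,0.6,0,0,0],
    [0,0,0,1,0,0,0],
    [0,0,0,1,0,0,0],
    [0,0,0,1,0,0,0],
    [0,0,0,1,0,0,0],
    [0,0,0,1,0,0,0],
    [0,0,0,1,0,0,0],
    [0,0,0,1,0,0,0]
  ]
}}

```text
time_s: 4.6
tool_pos: [0.5311, -0.2535, 0.0931]
tcp_rot: [0.0, 0.998, -0.063, -0.0]
contact_force: [0.5, 0.3, -2.7]
grip_width: 0.056
gripper_force: 30.0
```

```bash
cat >> h.py <<'E'
def feel():
    from scipy.spatial.transform import Rotation as R
    F=[];T=[]
    for _ in range(3):
        s=observe();M=R.from_quat(np.roll(s['tcp_rot'],-1)).as_matrix()
        F.append(s['contact_force']);T.append(M.T@s['wrist_torque']);read_camera("side")
    print(round(s['time_s'],2),"F",np.mean(F,0).round(2),"T tool",np.array(T).round(3).tolist(),"pos",s['tool_pos'].round(4),"w",round(s['grip_width'],4))
E
python3 -c "from h import *;feel()"
```

```text
4.7 F [ 0.4   0.24 -2.91] T tool [[0.083, 0.031, -0.034], [0.07, 0.044, -0.0], [0.073, 0.036, 0.068]] pos [ 0.5314 -0.2535  0.0931] w 0.0558
```

Call:
{"op": "jog_arm", "data": {
  "motion": [
    [0,0,0,-0.6,0,0,0],
    [0,0,0,-1,0,0,0],
    [0,0,0,-1,0,0,0],
    [0,0,0,-1,0,0,0],
    [0,0,0,-1,0,0,0],
    [0,0,0,-1,0,0,0],
    [0,0,0,-1,0,0,0],
    [0,0,0,-1,0,0,0]
  ]
}}

```text
time_s: 5.55
tool_pos: [0.4526, -0.2432, 0.0928]
tcp_rot: [-0.0, 0.998, -0.062, 0.0]
contact_force: [0.1, 1.3, -1.5]
grip_width: 0.0555
gripper_force: 30.0
```

```bash
python3 -c "from h import *;feel()"
```

```text
5.65 F [ 0.24  0.22 -1.89] T tool [[0.019, -0.016, -0.057], [-0.01, 0.025, 0.022], [0.081, -0.03, 0.001]] pos [ 0.4523 -0.2433  0.0928] w 0.056
```

Call:
{"op": "jog_arm", "data": {
  "motion": [
    [0,0,0,0.6,0,0,0],
    [0,0,0,1,0,0,0],
    [0,0,0,1,0,0,0],
    [0,0,0,1,0,0,0],
    [0,0,0,1,0,0,0],
    [0,0,0,1,0,0,0],
    [0,0,0,1,0,0,0]
  ]
}}

```text
time_s: 6.4
tool_pos: [0.5307, -0.2535, 0.0931]
tcp_rot: [0.0, 0.998, -0.063, -0.0]
contact_force: [-0.5, -1.0, -2.0]
grip_width: 0.0559
gripper_force: 30.0
```

```bash
sed -i 's/range(3)/range(14)/; s/np.array(T).round(3).tolist()/np.mean(T,0).round(4),"sem",(np.std(T,0)\/14**.5).round(4)/' h.py; python3 -c "from h import *;feel()"
```

```text
7.05 F [-0.21  0.01 -2.43] T tool [ 0.0279 -0.0128  0.0071] sem [0.0066 0.008  0.0083] pos [ 0.5315 -0.2534  0.093 ] w 0.0562
```

Call:
{"op": "jog_arm", "data": {
  "motion": [
    [0,0,0,-0.6,0,0,0],
    [0,0,0,-1,0,0,0],
    [0,0,0,-1,0,0,0],
    [0,0,0,-1,0,0,0],
    [0,0,0,-1,0,0,0],
    [0,0,0,-1,0,0,0],
    [0,0,0,-1,0,0,0]
  ]
}}

```text
time_s: 7.8
tool_pos: [0.453, -0.2433, 0.0929]
tcp_rot: [0.0, 0.998, -0.062, 0.0]
contact_force: [0.0, 0.9, -1.7]
grip_width: 0.0562
gripper_force: 30.0
```

```bash
python3 -c "from h import *;feel()"
```

```text
8.45 F [-0.03  0.18 -2.59] T tool [0.0467 0.0097 0.0123] sem [0.0035 0.0058 0.0076] pos [ 0.4521 -0.2434  0.093 ] w 0.0559
```

Call:
{"op": "jog_arm", "data": {
  "motion": [
    [0,0,0,0,0,0.3,0],
    [0,0,0,0,0,0.6,0],
    [0,0,0,0,0,0.85,0],
    [0,0,0,0,0,0.95,0],
    [0,0,0,0,0,1,0],
    [0,0,0,0,0,1,0.5],
    [0,0,0,0,0,1,1],
    [0,0,0,0,0,1,1],
    [0,0,0,0,0,1,1],
    [0,0,0,0,0,1,1]
  ]
}}

```text
time_s: 9.5
tool_pos: [0.4524, -0.2436, 0.0133]
tcp_rot: [0.0, 0.998, -0.063, 0.0]
contact_force: [0.3, -0.5, 0.3]
grip_width: 0.0855
gripper_force: 0.0
```

Call:
{"op": "jog_arm", "data": {
  "motion": [
    [0,0,0,0,0,-0.3,1],
    [0,0,0,0,0,-0.7,1],
    [0,0,0,0,0,-1,1],
    [0,0,0,0,0,-1,1]
  ]
}}

```text
time_s: 9.9
tool_pos: [0.4544, -0.2445, 0.0961]
tcp_rot: [0.001, 0.998, -0.063, 0.003]
contact_force: [0.5, -0.8, -0.2]
grip_width: 0.0919
gripper_force: 0.0
```

Call:
{"op": "jog_arm", "data": {
  "motion": [
    [0,0,0,-0.02,-0.3,-0.1,1],
    [0,0,0,-0.04,-0.6,-0.2,1],
    [0,0,0,-0.06,-0.86,-0.3,1]
  ]
}}

```text
time_s: 10.2
tool_pos: [0.4554, -0.1733, 0.1164]
tcp_rot: [-0.0, 0.998, -0.063, -0.001]
contact_force: [-0.2, 0.5, 0.4]
grip_width: 0.0918
gripper_force: 0.0
```

Call:
{"op": "jog_arm", "data": {
  "motion": [
    [0,0,0,-0.02,-0.3,0,1],
    [0,0,0,-0.04,-0.6,0,1],
    [0,0,0,-0.06,-0.86,0,1]
  ]
}}

```text
time_s: 10.5
tool_pos: [0.4593, -0.1043, 0.1163]
tcp_rot: [-0.0, 0.998, -0.062, -0.0]
contact_force: [0.0, -0.1, 0.5]
grip_width: 0.0919
gripper_force: 0.0
```

Call:
{"op": "jog_arm", "data": {
  "motion": [
    [0,0,0,-0.02,-0.3,0,1],
    [0,0,0,-0.04,-0.6,0,1],
    [0,0,0,-0.06,-0.86,0,1]
  ]
}}

```text
time_s: 10.8
tool_pos: [0.4631, -0.0355, 0.1162]
tcp_rot: [-0.0, 0.998, -0.062, -0.001]
contact_force: [-0.1, -1.3, 0.7]
grip_width: 0.0919
gripper_force: 0.0
```

Call:
{"op": "jog_arm", "data": {
  "motion": [
    [0,0,0,-0.02,-0.3,0,1],
    [0,0,0,-0.04,-0.6,0,1],
    [0,0,0,-0.06,-0.86,0,1]
  ]
}}

```text
time_s: 11.1
tool_pos: [0.4669, 0.0333, 0.1162]
tcp_rot: [-0.0, 0.998, -0.062, -0.001]
contact_force: [0.0, -0.3, 0.3]
grip_width: 0.0923
gripper_force: 0.0
```

Call:
{"op": "jog_arm", "data": {
  "motion": [
    [0,0,-0.01,-0.02,-0.3,0,1],
    [0,0,-0.01,-0.04,-0.6,0,1],
    [0,0,-0.01,-0.06,-0.86,0,1],
    [0,0,-0.01,-0.06,-0.86,0,1],
    [0,0,-0.01,-0.06,-0.86,0,1]
  ]
}}

```text
time_s: 11.6
tool_pos: [0.4707, 0.1005, 0.1163]
tcp_rot: [0.0, 0.999, -0.054, -0.001]
contact_force: [-0.8, 0.2, 0.3]
grip_width: 0.0918
gripper_force: 0.0
```

Call:
{"op": "jog_arm", "data": {
  "motion": [
    [0,0,0,0.02,0,0.4,1],
    [0,0,0,0.02,0,0.8,1],
    [0,0,0,0.02,0,1,1]
  ]
}}

```text
time_s: 11.9
tool_pos: [0.4714, 0.0984, 0.0346]
tcp_rot: [0.001, 0.998, -0.056, -0.002]
contact_force: [0.9, 0.6, -0.8]
grip_width: 0.0918
gripper_force: 0.0
```

Call:
{"op": "jog_arm", "data": {
  "motion": [
    [0,0,0,0,0,0.2,1],
    [0,0,0,0,0,0.28,1],
    [0,0,0,0,0,0.28,1],
    [0,0,0,0,0,0.28,0],
    [0,0,0,0,0,0.28,0],
    [0,0,0,0,0,0.28,0],
    [0,0,0,0,0,0.28,0],
    [0,0,0,0,0,0.28,0],
    [0,0,0,0,0,0.28,0]
  ]
}}

```text
time_s: 12.8
tool_pos: [0.4732, 0.1009, 0.0149]
tcp_rot: [-0.0, 0.999, -0.055, 0.0]
contact_force: [-0.2, -0.3, 3.9]
grip_width: 0.056
gripper_force: 30.0
```

Call:
{"op": "jog_arm", "data": {
  "motion": [
    [0,0,0,0,0,-0.2,0],
    [0,0,0,0,0,-0.5,0],
    [0,0,0,0,0,-0.8,0],
    [0,0,0,0,0,-1,0],
    [0,0,0,0,0,-1,0]
  ]
}}

```text
time_s: 13.3
tool_pos: [0.4738, 0.1009, 0.0959]
tcp_rot: [-0.0, 0.998, -0.055, 0.002]
contact_force: [-0.1, 0.0, -4.0]
grip_width: 0.0561
gripper_force: 30.0
```

Call:
{"op": "jog_arm", "data": {
  "motion": [
    [0,0,0,0.6,0,0,0],
    [0,0,0,1,0,0,0],
    [0,0,0,1,0,0,0],
    [0,0,0,1,0,0,0],
    [0,0,0,1,0,0,0],
    [0,0,0,1,0,0,0],
    [0,0,0,1,0,0,0]
  ]
}}

```text
time_s: 14.0
tool_pos: [0.5515, 0.0922, 0.0944]
tcp_rot: [0.0, 0.999, -0.054, -0.0]
contact_force: [-0.5, -0.2, -3.7]
grip_width: 0.0559
gripper_force: 30.0
```

```bash
python3 -c "from h import *;feel()"
```

```text
14.65 F [ 0.11  0.17 -4.15] T tool [ 0.036  -0.0506 -0.0041] sem [0.008  0.0106 0.0059] pos [0.5524 0.092  0.0945] w 0.0563
```

Call:
{"op": "jog_arm", "data": {
  "motion": [
    [0,0,0,-0.6,0,0,0],
    [0,0,0,-1,0,0,0],
    [0,0,0,-1,0,0,0],
    [0,0,0,-1,0,0,0],
    [0,0,0,-1,0,0,0],
    [0,0,0,-1,0,0,0],
    [0,0,0,-1,0,0,0]
  ]
}}

```text
time_s: 15.4
tool_pos: [0.4737, 0.1007, 0.0946]
tcp_rot: [-0.0, 0.998, -0.055, 0.0]
contact_force: [-0.1, -0.2, -4.3]
grip_width: 0.0557
gripper_force: 30.0
```

```bash
python3 -c "from h import *;feel()"
```

```text
16.05 F [ 0.03 -0.04 -4.26] T tool [ 0.0369  0.0401 -0.0074] sem [0.0063 0.0076 0.0057] pos [0.4728 0.1008 0.0946] w 0.0557
```

Call:
{"op": "jog_arm", "data": {
  "motion": [
    [0,0,0,0.6,0,0,0],
    [0,0,0,1,0,0,0],
    [0,0,0,1,0,0,0],
    [0,0,0,1,0,0,0],
    [0,0,0,0.4,0,0,0],
    [0,0,0,0,0,0,0],
    [0,0,0,0,0,0,0],
    [0,0,0,0.6,0,0,0],
    [0,0,0,1,0,0,0],
    [0,0,0,1,0,0,0]
  ]
}}

```text
time_s: 17.1
tool_pos: [0.5563, 0.0913, 0.0951]
tcp_rot: [-0.0, 0.998, -0.056, 0.002]
contact_force: [-0.1, -0.3, -3.6]
grip_width: 0.0558
gripper_force: 30.0
```

```bash
python3 -c "from h import *;feel()"
```

```text
17.75 F [-0.33  0.06 -3.99] T tool [ 0.0427 -0.0666  0.0074] sem [0.0058 0.0078 0.0083] pos [0.5522 0.092  0.0946] w 0.0555
```

Call:
{"op": "jog_arm", "data": {
  "motion": [
    [0,0,0,-0.6,0,0,0],
    [0,0,0,-1,0,0,0],
    [0,0,0,-1,0,0,0],
    [0,0,0,-1,0,0,0],
    [0,0,0,-1,0,0,0],
    [0,0,0,-1,0,0,0],
    [0,0,0,-1,0,0,0]
  ]
}}

```text
time_s: 18.5
tool_pos: [0.4736, 0.1007, 0.0945]
tcp_rot: [-0.0, 0.998, -0.055, 0.0]
contact_force: [-1.0, -0.2, -4.3]
grip_width: 0.0558
gripper_force: 30.0
```

```bash
python3 -c "from h import *;feel()"
```

```text
19.15 F [-0.2   0.04 -4.22] T tool [ 0.0131  0.0521 -0.0079] sem [0.0069 0.0127 0.0078] pos [0.4729 0.1007 0.0946] w 0.0562
```

The moment swings by about 0.1 N m each way and repeats, so this is the case with the ball. I'll carry it to the pan.

Call:
{"op": "jog_arm", "data": {
  "motion": [
    [0,0,0,0.01,0.1,-0.05,0],
    [0,0,0,0.02,0.3,-0.15,0],
    [0,0,0,0.03,0.5,-0.22,0],
    [0,0,0,0.04,0.71,-0.29,0]
  ]
}}

```text
time_s: 19.6
tool_pos: [0.4698, 0.0429, 0.1183]
tcp_rot: [0.0, 0.999, -0.055, 0.0]
contact_force: [-0.4, -0.0, -4.1]
grip_width: 0.0558
gripper_force: 30.0
```

Call:
{"op": "jog_arm", "data": {
  "motion": [
    [0,0,0,0.01,0.18,-0.07,0],
    [0,0,0,0.02,0.36,-0.15,0],
    [0,0,0,0.03,0.54,-0.22,0],
    [0,0,0,0.04,0.71,-0.29,0]
  ]
}}

```text
time_s: 20.0
tool_pos: [0.4666, -0.0142, 0.1415]
tcp_rot: [0.0, 0.998, -0.055, 0.0]
contact_force: [0.2, -0.4, -3.8]
grip_width: 0.056
gripper_force: 30.0
```

Call:
{"op": "jog_arm", "data": {
  "motion": [
    [0,0,0,0.01,0.2,-0.07,0],
    [0,0,0,0.02,0.4,-0.15,0],
    [0,0,0,0.03,0.55,-0.22,0],
    [0,0,0,0.04,0.66,-0.29,0],
    [0,0,0,0.04,0.71,-0.29,0],
    [0,0,0,0.04,0.71,-0.29,0],
    [0,0,0,0.04,0.71,-0.29,0],
    [0,0,0,0.04,0.71,-0.29,0],
    [0,0,0,0.04,0.71,-0.29,0],
    [0,0,0,0.04,0.71,-0.29,0]
  ]
}}

```text
time_s: 21.0
tool_pos: [0.4637, -0.0693, 0.164]
tcp_rot: [-0.0, 0.999, -0.054, -0.0]
contact_force: [-0.1, 0.7, -3.3]
grip_width: 0.0558
gripper_force: 30.0
```

Run:
```python
from h import *
feel()
p,d=read_camera("top");blobs("top",p,d,.045,.065)
q,_=read_camera("side");cv2.imwrite("pics/end.png",np.hstack([q[100:300,200:500],p[100:300,200:500]])[...,::-1])
```

```text
21.65 F [ 0.08  0.03 -3.94] T tool [0.0269 0.0509 0.0022] sem [0.0071 0.0074 0.0062] pos [ 0.4638 -0.0697  0.1642] w 0.0558
px [275  53 190  12 639] c [ 1.0183 -0.0336] size [0.561 0.029] ang 87.6 z 0.0547
px [508  53  62   5 202] c [ 1.0211 -0.5404] size [0.007 0.188] ang 0.5 z 0.0555
px [441  98 111  63 630] c [ 0.789  -0.3915] size [0.35  0.014] ang 58.2 z 0.0556
px [580 132  60  31 218] c [ 0.7004 -0.7039] size [0.183 0.077] ang 61.9 z 0.055
px [180 134  42  42 802] c [0.7156 0.4565] size [0.122 0.055] ang 45.4 z 0.0562
px [164 196  47  36 860] c [0.543  0.4882] size [0.122 0.056] ang 63.4 z 0.0562
px [257 206  24  45 871] c [0.5024 0.257 ] size [0.12  0.056] ang 6.7 z 0.0534
```

View pics/end.png

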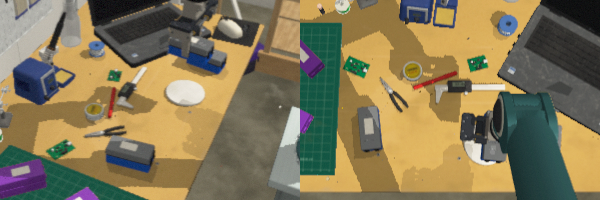

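The side view shows the held case level at about (185,45). The silent case is back on the bench, lid up, at about (207,62). In the top view the gripper is over the pan at about (480,150), and the small items haven't moved.

```bash
python3 -c "from station import *;print(hand_in())"
```

```text
the job is handed in; nothing more can be done
None
```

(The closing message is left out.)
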